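# Vent the vacuum desiccator and crack its lid

### The arm

A 6-joint arm with a two-finger parallel gripper is mounted at the origin on the work surface. World frame = base frame: x ahead of the robot, y to its left, z up, the work surface at z = 0. Lengths are in m, angles in rad, forces in N, time in s.
With the tool pointing down it reaches from about 0.3 to 0.875 m from the base axis. Payload 6.4 kg.
Tool frame: the origin (TCP) lies at the very end of the fingers, on their centre line; the grasp point (between the pads) lies 19 mm behind it; z points along the fingers, y is the direction in which the jaws open and shut (so a half turn about z gives the same grasp; the last joint's range is limited). The gripper opens to 85 mm and grips with 20 to 120 N. Pads are 22 mm wide; open, the fingers measure 114 mm over their backs; the gripper's body (76 mm by 85 mm) begins 54 mm behind the grasp point. The pads swing forward as they close: fully open they stand 13 mm farther back than shut.
Start: joints at [1.109, 0.181, 1.607, -0, 1.354, -0.206], TCP at [0.145, 0.556, 0.231] pointing down, gripper open.
Joint ranges: [-2.99, 2.99], [-0.89, 2.07], [0.3, 2.58], [-1.14, 4.28], [0, 2.63], [-3.12, 3.12]. Speed limits (rad/s): [2.57, 2.57, 3.01, 3.14, 3.14, 3.14].

### API

Orientations are given as a 3x3 rotation matrix whose columns are the frame's x, y, z axes.
In Python, from plant import * gives the robot as it stands. The module is installed in compiled form; this text tells all that it offers.
- The arm moves only by the shell command python3 -m pendant 'ROWS' [FORCE]. ROWS is JSON, a list of rows, each a list of 3 entries, a list of its own where there are three numbers: the shift along the tool's x, y, z in m, then the turn, a rotation vector about the tool's x, y, z in rad, then the gripper's target within -1 to 1 (fully open at 1, half-way at 0, shut at -1). A call has 1 to 10 rows; each row is the pose to reach, as a shift and turn from the pose commanded when the call began, along the tool's axes at that moment; what a row does not reach only later rows make up. A row lasts 1/8 s, in which the tool goes at most 62.5 mm and 10.7 degrees, less where a joint would pass 70% of its speed; a pose out of reach is approached as far as the arm can. A call with a gripper value outside its range is refused whole. The fingers move at their own pace and stop on an object; FORCE is the grip in N (left out, the last holds). Time passes only in rows, so rows that repeat a pose let the fingers close. It gives the time, the measured TCP pose, the force and the opening at its end, in the units of the state.
- get_obs(): the state, without advancing time (a new reading comes with each control period).
- get_image(name): name is "scene" or "top"; returns a dict with "image" (400x640x3 uint8, red, green, blue), "range_z" (400x640 float32, m along the optical axis (not along the pixel's ray), 0 where there is no reading), "fx", "fy", "cx", "cy" (pixels), "cam_to_world" (4x4, takes a point from camera to world coordinates). Camera axes: x right, y up, looking along -z (the intrinsics and any distortion apply to the point x, -y, -z); pixel columns grow to the right and rows downward; lengths in m; the calibration is good to about 2 mm. A picture is of the moment at which its call begins.
- hand_in(): hands the job in, once; it reports no verdict.
The state is a dict: "clock": time; "joints": joint angles; "qvel": joint speeds; "joint_efforts": joint torques, N m; "position": TCP position; "ee_rot": TCP orientation; "wrist_force": force on the tool from outside, world axes, zero at the start; "torque": the same for the moment, N m; "opening": finger opening in m.
Only numpy, scipy, OpenCV 4.12 (cv2) and the standard library are available. Lean on these libraries where they do the work, as an engineer would, in place of code of your own. Each camera call takes 0.05 s, during which the arm holds its last target.

### The job

Vent the vacuum desiccator and crack it open: turn the tap key on its side tube a quarter turn clockwise until it lies in line with the tube, then take the lid by its knob, pull it straight up until it breaks free of the sticky O-ring, and hold it level about 2 cm above the rim without letting it fly up. The job finishes while you are still holding the lid there, clear of the base and steady, with the tap left open and the other things on the bench left alone.

Things in the scene. Friction and masses are not known exactly. Their poses are not given: they have to be found in the camera images.
- desiccator: White round base of a vacuum desiccator, standing fast on the bench, 110 mm high; rim flange 192 mm across, 16 mm thick. Origin: centre of its underside on the bench, z up. A horizontal tube, 84 mm above the bench, runs out along its -y axis to 209 mm from the centre and carries the tap, whose upright barrel (26 mm across, top 104 mm above the bench) stands 165 mm from the centre.
- rim (a point): Centre of the top of the base's rim, 110 mm above the bench; axes as the base's. The O-ring in the mouth grips the lid's spigot: with the tap open it resists the first 5 mm of lift with a peak of about 11 to 16 N besides the lid's weight, then lets go; from 13 mm on nothing holds the lid.
- tap_key (a joint): Turn of the tap key in rad, growing clockwise seen from above: 0 = shut (key across the tube), 1.57 = fully open (key in line with the tube, at a stop). Starts between 0 and 0.3, stays where it is left, turns with about 0.04 N m. While the tap is shut the vacuum holds the lid down: it will not lift.
- key_grip (a point): Centre of the tap key's grip, a grey bar 46 mm long (along this point's x axis), 12 mm thick (its y) and 20 mm high, on a vertical stem 13 mm across. The point turns with the key; it lies 132 mm above the bench, 165 mm from the base's centre. Under the bar there are 18 mm of free space down to the tap's barrel.
- lid: Clear, faintly blue domed lid, loose, 0.3 to 0.46 kg, lying on the rim. Origin: on its axis, in the plane of its flange's underside, which rests on the rim; z up. Flange 188 mm across, 8 mm thick; dome up to 44 mm above the origin (60 mm across at 43 mm, 116 mm at 36 mm, 150 mm at 22 mm); below the flange a spigot reaches 16 mm down into the mouth.
- knob_grip (a point): Point on the axis of the lid's grey mushroom knob, 67 mm above the lid's origin (177 mm above the bench with the lid on), near mid-height of the round shank, 34 mm across, 55 to 77 mm above the origin. Over it a lip 42 mm across, up to 84 mm above the origin; under it a neck 26 mm across, down to the dome.
- vial_rack: Bystander, leave alone: clear rack 100 x 130 x 34 mm holding blue-capped 2 mL vials (43 mm high in all). Origin: centre of its underside.
- drop_bottle: Bystander, leave alone: white bottle with red cap, 36 mm across, 88 mm high. Origin: centre of its underside.
- glue_can: Bystander, leave alone: small can with red label, 34 mm across, 85 mm high. Origin: centre of its underside.
- beaker: Bystander, leave alone: glass beaker, 52 mm across, 70 mm high. Origin: centre of its underside.
- grease_pot: Bystander, leave alone: low white screw pot, 56 mm across, 34 mm high. Origin: centre of its underside.
- pipette: Bystander, leave alone: white pipette lying flat, about 240 mm long, 24 mm high. Origin: centre of its underside.
- spanner: Bystander, leave alone: small steel spanner lying flat, 140 mm long. Origin: centre of its underside.

How it is judged:
On the way, in this order (a step that is already met when the one before it is completed fails the run):
1. the tap is open: its key lies in line with the tube (turned past 1.25 rad) (value of joint tap_key above 1.25 rad), for 0.2 s.
2. the lid is broken free of the O-ring and lifted more than 14 mm above the rim (z of knob_grip in the frame of rim above 0.081 m), for 0.2 s.
At the end, for the whole second after the job is handed in: The fingers hold the lid 14 to 30 mm above the rim, centred over it within 20 mm, level within 0.12 rad, still (under 20 mm/s) and not touching the base; the tap key is turned past 1.25 rad (z of knob_grip in the frame of rim between 0.081 and 0.097 m and horizontal distance between lid and rim below 0.02 m and angle between lid's own z axis and vertical below 0.12 rad and contact force between lid and the fingers above 1 N and contact force between lid and desiccator below 0.3 N and linear speed of lid below 0.02 m/s and value of joint tap_key above 1.25 rad); the arm keeps its last pose, push and grip.
It fails at once if the lid flew up: more than 50 mm above the rim (z of knob_grip in the frame of rim above 0.117 m).
It fails at once if a bystander was disturbed: shifted by more than 30 mm (distance of any of vial_rack, drop_bottle, glue_can, beaker, grease_pot, pipette, spanner from where it was at the start of the episode above 0.03 m).
It also fails if it takes over 48 s, if anything falls off the work surface, if the arm or the gripper's body presses on something with over 40 N, if the wrist force passes 120 N, or if a joint passes its speed limit or range.

## Working session

There is one attempt and no reset: what is moved stays moved. The work goes in short steps, Python scripts to look and compute and a shell command to move; the robot and the scene stay as the last step left them, time stands still between calls to the robot, and variables do not carry over. Pictures are saved under pics/ and viewed, and the job is handed in when it is done.

```bash
mkdir -p pics
python3 - <<'E'
from plant import *
import cv2
o=get_obs(); print(o['clock'],o['position'],o['ee_rot'],o['opening'])
for n in("scene","top"):
    d=get_image(n); cv2.imwrite(f'pics/{n}0.png',d['image'][:,:,::-1]); print(n,d['fx'],d['fy'],d['cx'],d['cy'],d['cam_to_world'],[k for k in d])
E
```

```text
0.0 [0.14521374 0.55578729 0.23039197] [[-9.67464606e-01  2.53005176e-01 -7.85832337e-04]
 [ 2.53006138e-01  9.67463391e-01 -1.57529883e-03]
 [ 3.61705259e-04 -1.72286627e-03 -9.99998450e-01]] 0.08547991530792252
scene 491.88305791530377 491.88305791530377 320.116095556809 191.28628879098397 [[-8.82892035e-01 -4.05671310e-01  2.36500407e-01  9.91374020e-01]
 [ 4.69574053e-01 -7.61271902e-01  4.47174798e-01  7.71765817e-01]
 [-1.36487201e-03  5.05861522e-01  8.62613620e-01  1.48280278e+00]
 [ 0.00000000e+00  0.00000000e+00  0.00000000e+00  1.00000000e+00]] ['image', 'range_z', 'fx', 'fy', 'cx', 'cy', 'cam_to_world']
top 409.49470003208853 409.49470003208853 319.08445178394805 192.26353811020772 [[ 1.30456433e-02  9.96348275e-01 -8.43796517e-02  4.91717901e-01]
 [-9.99914839e-01  1.29692570e-02 -1.45337691e-03  5.19556523e-02]
 [-3.53728194e-04  8.43914261e-02  9.96432618e-01  1.27844461e+00]
 [ 0.00000000e+00  0.00000000e+00  0.00000000e+00  1.00000000e+00]] ['image', 'range_z', 'fx', 'fy', 'cx', 'cy', 'cam_to_world']
```

View pics/scene0.png

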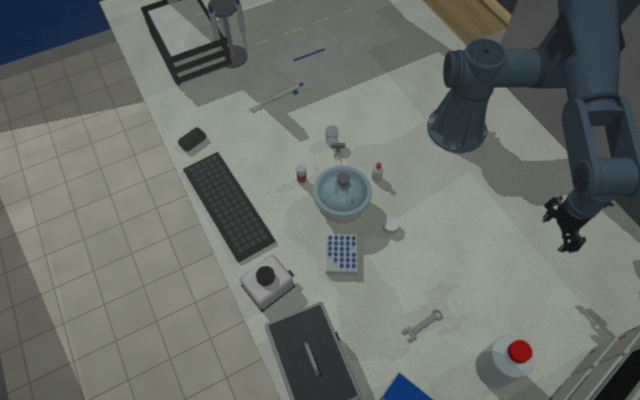

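View pics/top0.png

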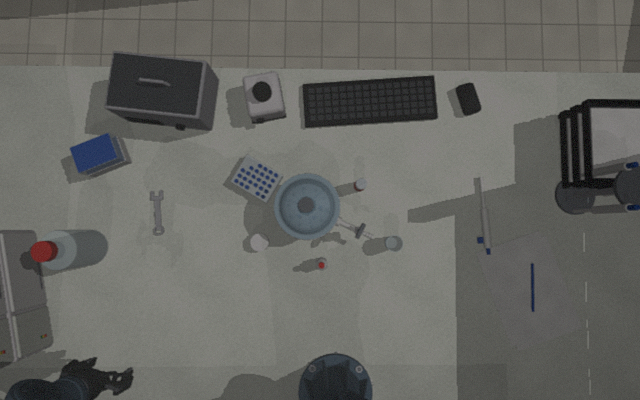

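The desiccator's knob is near top (306,205). The tap key is near (360,230), the beaker just beyond it at (393,243), the bottle at (321,265) and the glue can at (360,185). Next I'll enlarge that area.

```bash
cat > h.py <<'E'
from plant import *
import numpy as np, cv2
def world(d,u,v,z=None):
    """pixel -> world; by range, or by intersection with height z"""
    T=d['cam_to_world']; r=np.array([(u-d['cx'])/d['fx'],-(v-d['cy'])/d['fy'],-1.])
    w=T[:3,:3]@r
    if z is None: s=d['range_z'][int(round(v)),int(round(u))]
    else: s=(z-T[2,3])/w[2]
    return T[:3,3]+s*w
def crop(d,u0,v0,w,h,k,fn):
    c=d['image'][v0:v0+h,u0:u0+w,::-1]
    c=cv2.resize(c,None,fx=k,fy=k,interpolation=cv2.INTER_CUBIC)
    c=cv2.convertScaleAbs(c,alpha=1.5)
    for i in range(0,w,10): cv2.putText(c,str(u0+i),(i*k,10),0,.35,(0,255,255),1); cv2.line(c,(i*k,12),(i*k,18),(0,255,255),1)
    for i in range(0,h,10): cv2.putText(c,str(v0+i),(0,i*k+4),0,.35,(0,255,255),1)
    cv2.imwrite(fn,c)
E
python3 - <<'E'
from h import *
d=get_image('top'); crop(d,265,160,150,112,5,'pics/t1.png')
s=get_image('scene'); crop(s,285,115,120,100,6,'pics/s1.png')
np.set_printoptions(precision=4,suppress=True)
# height map points
T=d['cam_to_world']
v,u=np.mgrid[150:290,220:430]; Z=d['range_z'][150:290,220:430]
P=np.stack([(u-d['cx'])/d['fx']*Z,-(v-d['cy'])/d['fy']*Z,-Z],-1)@T[:3,:3].T+T[:3,3]
for n,lo,hi in(('knob',.18,.21),('key',.125,.16)):
    m=(P[...,2]>lo)&(P[...,2]<hi)&(Z>0); print(n,m.sum(),P[m].mean(0) if m.any() else None)
    if n=='key':
        m&=(u>340); q=P[m]; print(q)
print(world(d,306,205))
E
```

```text
knob 192 [0.5503 0.0878 0.1933]
key 2321 [0.5466 0.082  0.1438]
[[ 0.5043 -0.0677  0.1286]
 [ 0.5042 -0.0693  0.1393]
 [ 0.5014 -0.0663  0.1416]
 [ 0.5014 -0.0692  0.1402]
 [ 0.5015 -0.0721  0.1392]
 [ 0.5015 -0.0747  0.1406]
 [ 0.4986 -0.064   0.1372]
 [ 0.4986 -0.0665  0.1397]
 [ 0.4986 -0.0685  0.1473]
 [ 0.4987 -0.0719  0.1408]
 [ 0.4987 -0.0747  0.141 ]
 [ 0.4958 -0.0636  0.1416]
 [ 0.4959 -0.0662  0.1431]
 [ 0.4959 -0.0689  0.1437]
 [ 0.4959 -0.0715  0.1447]
 [ 0.496  -0.075   0.1387]
 [ 0.493  -0.0613  0.1366]
 [ 0.4931 -0.0635  0.1425]
 [ 0.4931 -0.0662  0.1433]
 [ 0.4931 -0.0688  0.1441]
 [ 0.4932 -0.0722  0.1387]
 [ 0.4903 -0.0609  0.1407]
 [ 0.4903 -0.0635  0.1424]
 [ 0.4904 -0.0665  0.1406]
 [ 0.4904 -0.0684  0.1481]
 [ 0.4904 -0.072   0.1402]
 [ 0.4875 -0.0581  0.1409]
 [ 0.4875 -0.0605  0.1449]
 [ 0.4876 -0.0634  0.1432]
 [ 0.4876 -0.0661  0.1444]
 [ 0.4876 -0.0693  0.1404]
 [ 0.4847 -0.0582  0.1409]
 [ 0.4848 -0.0604  0.1461]
 [ 0.4848 -0.0632  0.146 ]
 [ 0.4849 -0.0661  0.1446]
 [ 0.4849 -0.0692  0.1413]
 [ 0.4819 -0.0554  0.1409]
 [ 0.482  -0.0579  0.1437]
 [ 0.482  
[... 339 characters left out ...]
]
 [ 0.4734 -0.0511  0.1274]
 [ 0.4737 -0.0527  0.1409]
 [ 0.4737 -0.0551  0.1447]
 [ 0.4737 -0.0582  0.1407]
 [ 0.4738 -0.0606  0.1443]
 [ 0.4738 -0.0637  0.1413]
 [ 0.4708 -0.0501  0.1389]
 [ 0.4709 -0.0527  0.1407]
 [ 0.471  -0.0554  0.1416]
 [ 0.471  -0.0582  0.1411]
 [ 0.471  -0.0611  0.1396]
 [ 0.4678 -0.0485  0.1258]
 [ 0.4682 -0.0498  0.1429]
 [ 0.4681 -0.0528  0.14  ]
 [ 0.4682 -0.0554  0.1416]
 [ 0.4683 -0.0579  0.1448]
 [ 0.4683 -0.0608  0.1431]
 [ 0.465  -0.0484  0.1274]
 [ 0.4654 -0.05    0.141 ]
 [ 0.4653 -0.0531  0.1372]
 [ 0.4655 -0.0553  0.1433]
 [ 0.4654 -0.0584  0.1396]
 [ 0.4626 -0.053   0.1377]
 [ 0.4628 -0.0551  0.1452]
 [ 0.4628 -0.0581  0.1422]]
[0.5494 0.0879 0.1909]
```

View pics/t1.png

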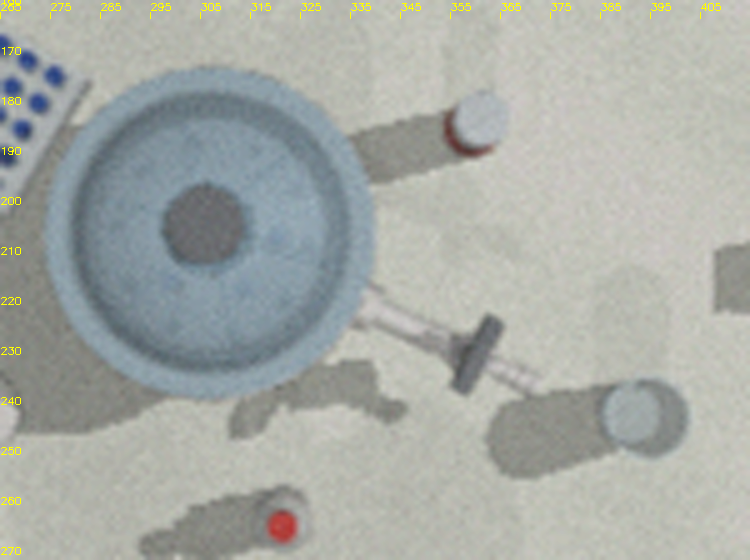

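View pics/s1.png

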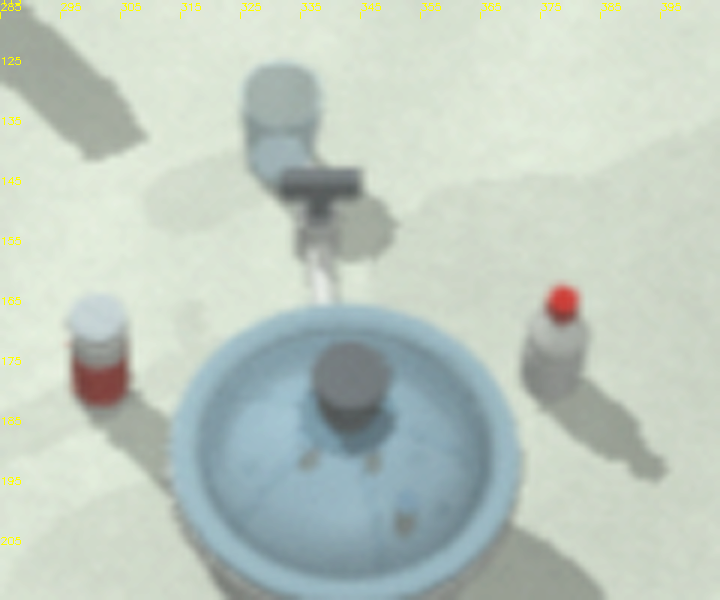

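Run:
```python
from h import *
np.set_printoptions(precision=4,suppress=True)
d=get_image('top'); s=get_image('scene')
T=d['cam_to_world']
for nm,d in(('top',d),('scene',s)):
    T=d['cam_to_world'];v,u=np.mgrid[0:400,0:640]; Z=d['range_z']
    P=np.stack([(u-d['cx'])/d['fx']*Z,-(v-d['cy'])/d['fy']*Z,-Z],-1)@T[:3,:3].T+T[:3,3]
    k=np.hypot(P[...,0]-.483,P[...,1]+.0615)<.04
    m=k&(P[...,2]>.136)&(P[...,2]<.155)
    q=np.array([world(d,a,b,.142) for a,b in zip(u[m],v[m])])[:,:2]
    r=cv2.minAreaRect((q*1000).astype(np.float32)); print(nm,'key',m.sum(),q.mean(0),r)
    w,V=np.linalg.eigh(np.cov(q.T)); print('dir deg',np.degrees(np.arctan2(V[1,1],V[0,1])))
    m=(np.hypot(P[...,0]-.55,P[...,1]-.088)<.04)&(P[...,2]>.186)&(P[...,2]<.205)
    q=np.array([world(d,a,b,.194) for a,b in zip(u[m],v[m])])[:,:2]
    c,rr=cv2.minEnclosingCircle((q*1000).astype(np.float32)); print('knob',m.sum(),q.mean(0),c,rr,P[m].mean(0))
    m=(np.hypot(P[...,0]-.55,P[...,1]-.088)<.13)&(P[...,2]>.112)&(P[...,2]<.122)
    q=P[m];c,rr=cv2.minEnclosingCircle((q[:,:2]*1000).astype(np.float32)); print('flange',c,rr)
    m=(np.hypot(P[...,0]-.483,P[...,1]+.0615)<.06)&(P[...,2]>.07)&(P[...,2]<.11)
    print('tube/barrel',P[m].mean(0))
```

```text
top key 70 [ 0.4824 -0.0619] ((482.91082763671875, -61.942474365234375), (11.084064483642578, 44.50236511230469), 63.67430877685547)
dir deg 153.00956946879592
knob 192 [0.5503 0.0878] (550.2191162109375, 87.76801300048828) 20.592960357666016 [0.5503 0.0878 0.1934]
flange (550.02783203125, 87.4310073852539) 94.39326477050781
tube/barrel [ 0.4878 -0.0511  0.0913]
scene key 44 [ 0.4843 -0.0555] ((485.2595520019531, -52.85394287109375), (16.41392707824707, 43.32693862915039), 61.936519622802734)
dir deg 148.54880552594517
knob 122 [0.552  0.0935] (551.5394897460938, 93.84008026123047) 21.2974796295166 [0.5515 0.0927 0.1926]
flange (549.6849975585938, 93.73323059082031) 97.46884155273438
tube/barrel [ 0.4914 -0.0414  0.0928]
```

```bash
python3 -m pendant '[[[-0.03,-0.032,0],[0,0,0.02],1],[[-0.065,-0.069,0],[0,0,0.04],1],[[-0.1,-0.106,0],[0,0,0.06],1],[[-0.135,-0.143,0],[0,0,0.08],1],[[-0.17,-0.18,0],[0,0,0.1],1],[[-0.205,-0.217,0],[0,0,0.12],1],[[-0.24,-0.254,0],[0,0,0.14],1],[[-0.275,-0.291,0],[0,0,0.16],1],[[-0.31,-0.328,0],[0,0,0.19],1],[[-0.345,-0.366,0],[0,0,0.215],1]]' 40
python3 - <<'E'
from h import *
np.set_printoptions(precision=4,suppress=True)
o=get_obs();R=o['ee_rot'];print(o['joints'],o['wrist_force'],np.degrees(np.arctan2(R[1,1],R[0,1])))
print(R.T@(np.array([.483,-.062,.2])-o['position']))
E
```

```text
clock: 1.55
position: [0.3873, 0.1134, 0.2316]
ee_rot: [[-0.891, 0.454, 0.001], [0.454, 0.891, 0.0], [-0.001, 0.001, -1.0]]
wrist_force: [1.0, 0.6, 1.2]
opening: 0.0856
[-0.0116 -0.231   2.0089  0.0001  1.3626 -1.1107] [0.9904 0.5605 1.2054] 62.97473429304692
[-0.1649 -0.1127  0.0317]
```

```bash
python3 -m pendant '[[[-0.035,-0.024,0],[0,0,0],0.2],[[-0.075,-0.051,0.0],[0,0,0],0.2],[[-0.115,-0.079,0.01],[0,0,0],0.2],[[-0.145,-0.099,0.02],[0,0,0],0.2],[[-0.165,-0.113,0.032],[0,0,0],0.2],[[-0.165,-0.113,0.036],[0,0,0],0.2]]'
python3 - <<'E'
from h import *
np.set_printoptions(precision=4,suppress=True)
o=get_obs();print(o['position'],o['wrist_force'],o['opening'])
d=get_image('top'); crop(d,300,170,120,100,6,'pics/t2.png')
s=get_image('scene'); crop(s,285,85,120,100,6,'pics/s2.png')
for c in(d,s):
  T=c['cam_to_world']; p=T[:3,:3].T@(o['position']-T[:3,3]); print(c['cx']-c['fx']*p[0]/p[2], c['cy']+c['fy']*p[1]/p[2])
E
```

```text
clock: 2.3
position: [0.4824, -0.0618, 0.1945]
ee_rot: [[-0.89, 0.456, -0.001], [0.456, 0.89, 0.0], [0.001, -0.0, -1.0]]
wrist_force: [0.5, -0.3, 0.9]
opening: 0.0514
[ 0.4824 -0.0618  0.1945] [ 0.4608 -0.2567  0.867 ] 0.051374003881192294
362.3385252038022 231.0465536968518
338.41534184560805 133.2495482315785
```

View pics/t2.png

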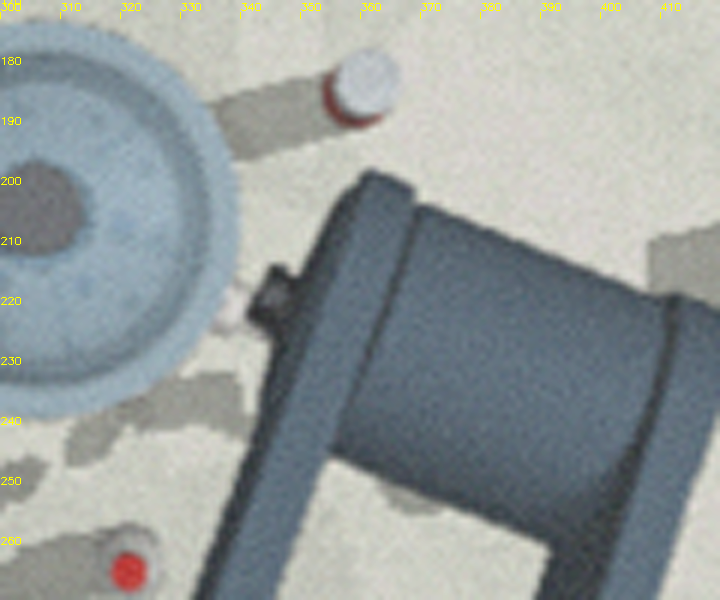

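View pics/s2.png

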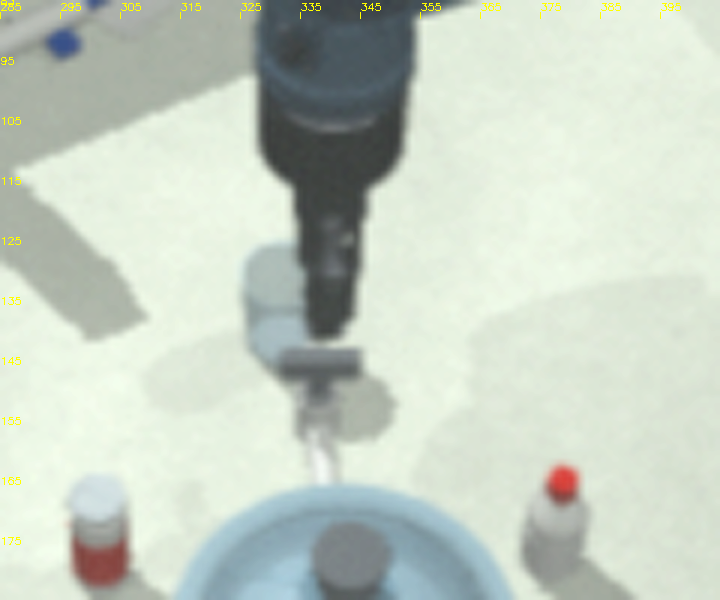

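Run:
```python
from h import *
o=get_obs();R=o['ee_rot']
s=get_image('scene');T=s['cam_to_world']
for off in(.026,.033,.04):
 for z in(0,-.005):
  p=T[:3,:3].T@(o['position']+R@[0,off,z]-T[:3,3]); print(off,z,s['cx']-s['fx']*p[0]/p[2], s['cy']+s['fy']*p[1]/p[2])
# finger points from range image
v,u=np.mgrid[118:142,333:346]
for y in range(124,143,2): print(y,[world(s,x,y).round(3).tolist() for x in(337,340,342)])
```

```text
0.026 0 339.14521838902755 139.94452907260552
0.026 -0.005 339.1920262576961 139.02051644454772
0.033 0 339.225795362639 141.70111642458482
0.033 -0.005 339.27292754195884 140.7798231865988
0.04 0 339.30673273903125 143.46556059890247
0.04 -0.005 339.3541916678634 142.547020405948
124 [[0.505, -0.036, 0.285], [0.504, -0.02, 0.302], [0.496, -0.022, 0.295]]
126 [[0.499, -0.045, 0.262], [0.507, -0.015, 0.3], [0.501, -0.012, 0.3]]
128 [[0.505, -0.035, 0.266], [0.51, -0.009, 0.3], [0.505, -0.006, 0.299]]
130 [[0.522, -0.005, 0.301], [0.512, -0.005, 0.296], [0.509, 0.002, 0.301]]
132 [[0.524, -0.003, 0.295], [0.517, 0.003, 0.297], [0.51, 0.004, 0.294]]
134 [[0.519, -0.01, 0.273], [0.51, -0.007, 0.272], [0.504, -0.005, 0.27]]
136 [[0.519, -0.01, 0.263], [0.507, -0.011, 0.255], [0.503, -0.007, 0.257]]
138 [[0.516, -0.014, 0.246], [0.509, -0.008, 0.249], [0.503, -0.005, 0.25]]
140 [[0.505, -0.032, 0.208], [0.5, -0.022, 0.216], [0.487, -0.03, 0.199]]
142 [[0.463, -0.1, 0.088], [0.419, -0.151, -0.003], [0.412, -0.148, -0.004]]
```

```bash
python3 -m pendant '[[[0,0,0.03],[0,0,0],0.2],[[0,0,0.06],[0,0,0],0.2],[[0,0,0.078],[0,0,0],0.2],[[0,0,0.079],[0,0,0],0.2],[[0,0,0.079],[0,0,0],-0.4]]' 20
python3 - <<'E'
from h import *
o=get_obs();print(o['position'],o['wrist_force'],o['opening'])
s=get_image('scene'); crop(s,285,85,120,100,6,'pics/s3.png')
E
```

```text
clock: 3.08
position: [0.483, -0.0603, 0.1174]
ee_rot: [[-0.892, 0.453, 0.001], [0.453, 0.892, -0.001], [-0.002, 0.0, -1.0]]
wrist_force: [0.1, 0.7, 0.1]
opening: 0.0345
[ 0.48299907 -0.06029185  0.11741731] [0.14059693 0.71856164 0.13636605] 0.03451911523286822
```

View pics/s3.png

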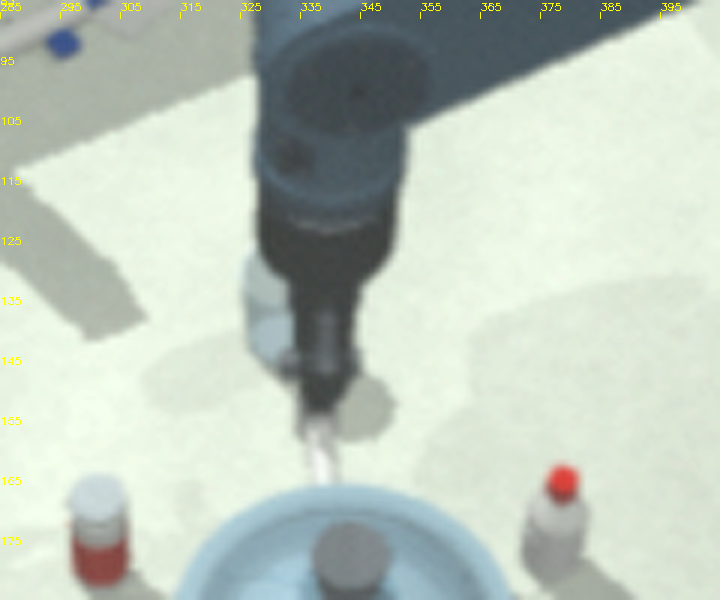

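The gripper straddles the key at scene (338,147), with the bar's ends showing on both sides. No contact force yet, so I'll close.

```bash
python3 -m pendant '[[[0,0,0],[0,0,0],-0.6],[[0,0,0],[0,0,0],-0.75],[[0,0,0],[0,0,0],-0.9],[[0,0,0],[0,0,0],-0.9],[[0,0,0],[0,0,0],-0.9]]' 20; python3 -c "
from h import *
o=get_obs();print(o['wrist_force'],o['torque'],o['joints'])"
```

```text
clock: 3.75
position: [0.4831, -0.0608, 0.1172]
ee_rot: [[-0.891, 0.454, 0.001], [0.454, 0.891, -0.0], [-0.001, 0.0, -1.0]]
wrist_force: [-1.3, 0.7, 6.8]
opening: 0.0118
[-1.2529654   0.71105037  6.7755901 ] [ 0.18019427  0.19736263 -0.04663709] [-3.69690347e-01  1.23761294e-01  1.92391147e+00  1.62082692e-04
  1.09252052e+00 -1.46972925e+00]
```

```bash
python3 -m pendant '[[[0,0,0],[0,0,0.08],-0.9],[[0,0,0],[0,0,0.16],-0.9],[[0,0,0],[0,0,0.24],-0.9],[[0,0,0],[0,0,0.32],-0.9],[[0,0,0],[0,0,0.4],-0.9],[[0,0,0],[0,0,0.48],-0.9],[[0,0,0],[0,0,0.56],-0.9],[[0,0,0],[0,0,0.64],-0.9],[[0,0,0],[0,0,0.72],-0.9],[[0,0,0],[0,0,0.8],-0.9]]'; python3 -c "
from h import *
o=get_obs();print(o['wrist_force'],o['torque'],o['joints'])"
```

```text
clock: 5.0
position: [0.4824, -0.0613, 0.1172]
ee_rot: [[-0.293, 0.956, -0.0], [0.956, 0.293, -0.001], [-0.001, -0.001, -1.0]]
wrist_force: [-4.0, -2.4, 8.5]
opening: 0.0114
[-4.00591633 -2.35908471  8.46560081] [-0.30853591  0.77616456  0.03674358] [-3.70239046e-01  1.23543650e-01  1.92417498e+00 -1.49338047e-03
  1.09360293e+00 -6.67152102e-01]
```

```bash
python3 -m pendant '[[[0,0,0],[0,0,0.08],-0.9],[[0,0,0],[0,0,0.16],-0.9],[[0,0,0],[0,0,0.24],-0.9],[[0,0,0],[0,0,0.32],-0.9],[[0,0,0],[0,0,0.4],-0.9],[[0,0,0],[0,0,0.48],-0.9],[[0,0,0],[0,0,0.56],-0.9],[[0,0,0],[0,0,0.64],-0.9],[[0,0,0],[0,0,0.69],-0.9],[[0,0,0],[0,0,0.69],-0.9]]'; python3 -c "
from h import *
o=get_obs();print(o['wrist_force'],o['torque'],o['joints'])"
```

```text
clock: 6.25
position: [0.4817, -0.0613, 0.1172]
ee_rot: [[0.381, 0.925, -0.002], [0.925, -0.381, -0.001], [-0.002, -0.001, -1.0]]
wrist_force: [-9.3, -1.9, 10.6]
opening: 0.0117
[-9.3296207  -1.88748472 10.5893664 ] [-0.28282787  1.26567883 -0.07059761] [-0.37039979  0.12318764  1.92465206 -0.00206523  1.0952168   0.02089774]
```

```bash
python3 -m pendant '[[[0,0,0],[0,0,0],-0.4],[[0,0,0],[0,0,0],0.2],[[0,0,0],[0,0,0],0.2],[[0,0,-0.03],[0,0,0],0.2],[[0,0,-0.07],[0,0,0],0.2],[[0,0,-0.12],[0,0,0],0.4],[[0,0,-0.15],[0,0,0],0.6],[[0,0,-0.15],[0,0,0],0.6]]'
python3 - <<'E'
from h import *
np.set_printoptions(precision=4,suppress=True)
o=get_obs();R=o['ee_rot'];print(o['position'],o['wrist_force'],o['joints'],o['opening'])
for k in([.5502,.0876,.28],[.551,.0905,.28]):print(R.T@(np.array(k)-o['position']))
s=get_image('scene'); crop(s,285,85,120,100,6,'pics/s4.png')
E
```

```text
clock: 7.25
position: [0.484, -0.0611, 0.269]
ee_rot: [[0.38, 0.925, 0.005], [0.925, -0.38, -0.002], [0.0, 0.006, -1.0]]
wrist_force: [0.1, 0.0, -0.4]
opening: 0.0685
[ 0.484  -0.0611  0.269 ] [ 0.0564  0.0042 -0.4129] [-0.3695 -0.0545  1.7784  0.0001  1.4119  0.0203] 0.06845038305500628
[ 0.1627  0.0048 -0.0109]
[ 0.1657  0.0044 -0.0109]
```

View pics/s4.png

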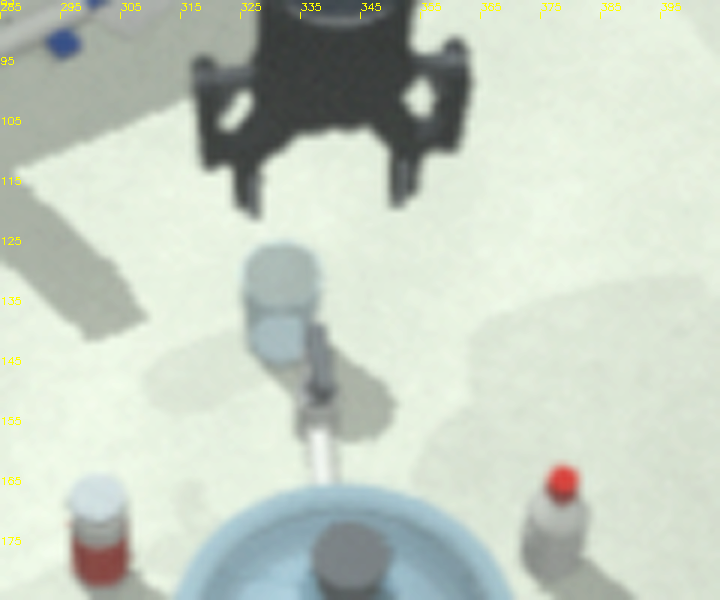

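The key now lies in line with the tube: the bar runs from (337,139) to (339,151). On to the knob.

```bash
python3 -m pendant '[[[0.03,0.001,0],[0,0,0],1],[[0.07,0.002,0],[0,0,0],1],[[0.11,0.003,0],[0,0,0],1],[[0.145,0.003,0.01],[0,0,0],1],[[0.1635,0.003,0.03],[0,0,0],1],[[0.1635,0.003,0.05],[0,0,0],1],[[0.1635,0.003,0.05],[0,0,0],1]]' 80
python3 - <<'E'
from h import *
np.set_printoptions(precision=4,suppress=True)
o=get_obs();R=o['ee_rot'];print(o['position'],o['wrist_force'],R)
s=get_image('scene'); crop(s,285,105,120,100,6,'pics/s5.png')
s=get_image('top'); crop(s,265,160,120,100,6,'pics/t5.png')
E
```

```text
clock: 8.18
position: [0.545, 0.0898, 0.2125]
ee_rot: [[0.38, 0.925, -0.007], [0.925, -0.38, 0.0], [-0.002, -0.007, -1.0]]
wrist_force: [-0.3, -0.2, 0.5]
opening: 0.0854
[0.545  0.0898 0.2125] [-0.3211 -0.175   0.5454] [[ 0.3797  0.9251 -0.0072]
 [ 0.9251 -0.3797  0.0003]
 [-0.0024 -0.0068 -1.    ]]
```

View pics/s5.png

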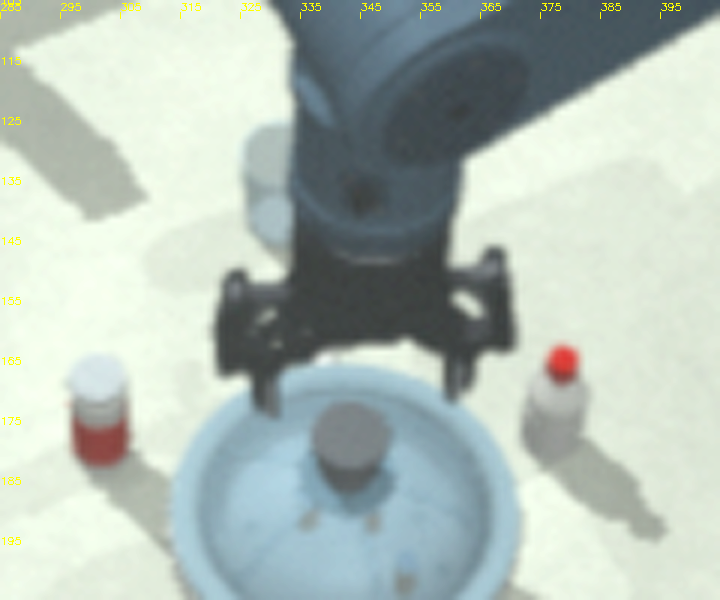

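View pics/t5.png

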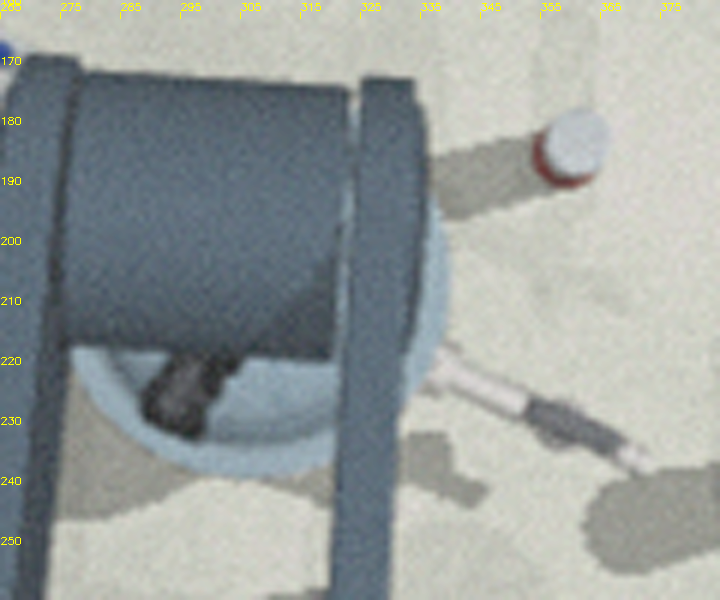

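```bash
python3 -m pendant '[[[0,0,0],[0,0,0],1],[[0,0,0],[0,0,0],1]]' 80
python3 - <<'E'
from h import *
np.set_printoptions(precision=4,suppress=True)
o=get_obs();R=o['ee_rot'];print(o['position'],o['wrist_force'],o['joints'])
print(R.T@(np.array([.5492,.0892,.16])-o['position']))
s=get_image('scene');T=s['cam_to_world']
for w in(o['position'],[.5492,.0892,.194],[.5502,.0877,.194]):
  p=T[:3,:3].T@(np.array(w)-T[:3,3]); print(s['cx']-s['fx']*p[0]/p[2], s['cy']+s['fy']*p[1]/p[2])
E
```

```text
clock: 8.52
position: [0.5478, 0.0892, 0.2171]
ee_rot: [[0.381, 0.925, 0.001], [0.925, -0.381, -0.0], [0.0, 0.001, -1.0]]
wrist_force: [0.4, -0.1, 0.5]
opening: 0.0856
[0.5478 0.0892 0.2171] [ 0.4046 -0.0669  0.4766] [-0.0525  0.1485  1.6737 -0.      1.3181  0.338 ]
[0.0005 0.0012 0.0571]
343.97508960052255 171.8582302298891
343.27449928730385 176.07928351208542
342.7549109760482 175.84567995579445
```

```bash
python3 -m pendant '[[[0,0.001,0.015],[0,0,0],1],[[0,0.001,0.03],[0,0,0],1],[[0,0.001,0.045],[0,0,0],1],[[0,0.001,0.055],[0,0,0],1],[[0,0.001,0.056],[0,0,0],1],[[0,0.001,0.056],[0,0,0],0.4],[[0,0.001,0.056],[0,0,0],0.1]]' 20
python3 - <<'E'
from h import *
o=get_obs();print(o['position'],o['wrist_force'],o['opening'])
s=get_image('scene'); crop(s,285,115,120,100,6,'pics/s6.png')
E
```

```text
clock: 9.45
position: [0.5488, 0.0891, 0.161]
ee_rot: [[0.38, 0.925, 0.001], [0.925, -0.38, -0.0], [0.0, 0.001, -1.0]]
wrist_force: [-0.9, 0.2, 0.0]
opening: 0.0519
[0.54877755 0.0890737  0.16095033] [-0.90657337  0.19152716  0.00881151] 0.05188683136165225
```

View pics/s6.png

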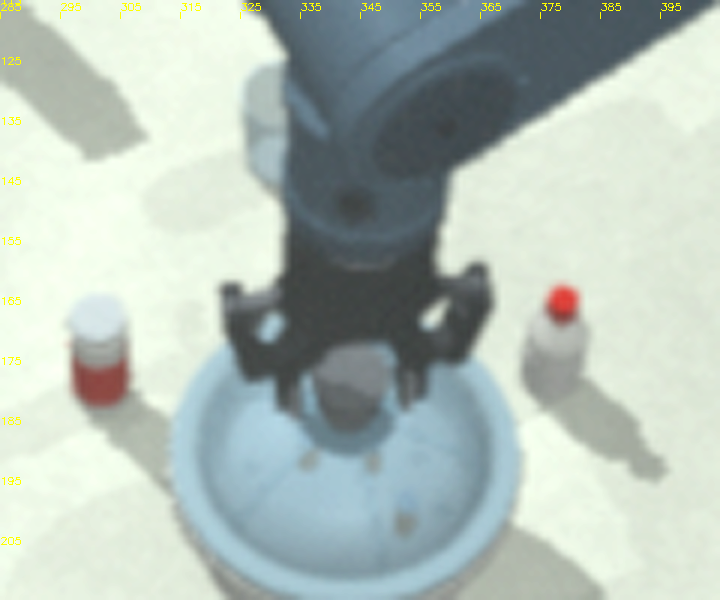

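```bash
python3 - <<'E'
from h import *
o=get_obs();R=o['ee_rot']
s=get_image('scene');T=s['cam_to_world']
def px(w):
  p=T[:3,:3].T@(np.array(w)-T[:3,3]); return (s['cx']-s['fx']*p[0]/p[2]).round(1), (s['cy']+s['fy']*p[1]/p[2]).round(1)
for a in(.026,.036,-.026,-.036):
  for x in(-.011,.011): print(a,x,px(o['position']+R@[x,a,-.004]))
for y in(.0877,.0892,.0935): print(y,px([.5495,y,.194]),px([.5495,y+.021,.194]),px([.5495,y+.017,.165]))
E
python3 -c "
import cv2;i=cv2.imread('pics/s6.png');cv2.imwrite('pics/s6b.png',cv2.resize(i[310:460,240:460],None,fx=3,fy=3,interpolation=2))"
```

```text
0.026 -0.011 (np.float64(334.4), np.float64(178.6))
0.026 0.011 (np.float64(335.2), np.float64(184.6))
0.036 -0.011 (np.float64(331.3), np.float64(178.9))
0.036 0.011 (np.float64(332.0), np.float64(184.9))
-0.026 -0.011 (np.float64(350.8), np.float64(177.3))
-0.026 0.011 (np.float64(351.7), np.float64(183.2))
-0.036 -0.011 (np.float64(353.9), np.float64(177.0))
-0.036 0.011 (np.float64(354.8), np.float64(182.9))
0.0877 (np.float64(343.0), np.float64(175.8)) (np.float64(346.3), np.float64(180.9)) (np.float64(345.3), np.float64(184.8))
0.0892 (np.float64(343.2), np.float64(176.1)) (np.float64(346.5), np.float64(181.2)) (np.float64(345.5), np.float64(185.1))
0.0935 (np.float64(343.9), np.float64(177.2)) (np.float64(347.2), np.float64(182.3)) (np.float64(346.2), np.float64(186.2))
```

View pics/s6b.png

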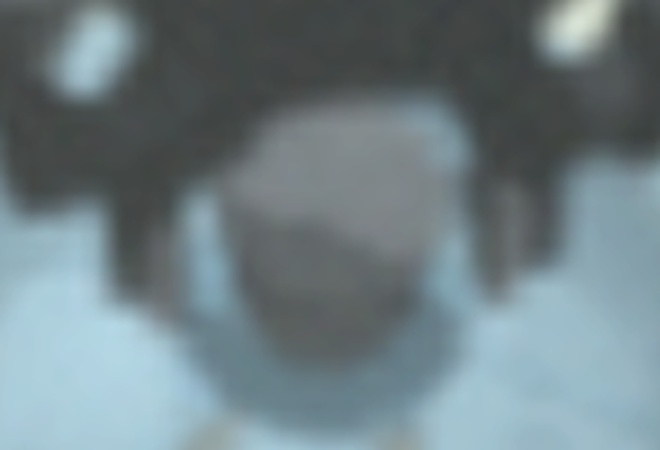

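```bash
python3 -m pendant '[[[0.0025,0,0],[0,0,0],0],[[0.0025,0,0],[0,0,0],-0.2],[[0.0025,0,0],[0,0,0],-0.4],[[0.0025,0,0],[0,0,0],-0.6],[[0.0025,0,0],[0,0,0],-0.6]]' 20; python3 -c "
from h import *
o=get_obs();print(o['position'],o['wrist_force'],o['torque'])"
```

```text
clock: 10.18
position: [0.5498, 0.0914, 0.1608]
ee_rot: [[0.38, 0.925, 0.001], [0.925, -0.38, -0.0], [0.001, 0.001, -1.0]]
wrist_force: [2.3, -0.4, 4.4]
opening: 0.0413
[0.54984354 0.09135677 0.16084112] [ 2.25046487 -0.44982749  4.38886177] [-0.14582168 -0.33632758 -0.06922238]
```

```bash
python3 -m pendant '[[[0,0,0],[0,0,0],-0.6],[[0,0,0],[0,0,0],-0.6],[[0,0,0],[0,0,0],-0.6]]' 20
python3 - <<'E'
from h import *
o=get_obs();print(o['position'],o['wrist_force'],o['opening'])
s=get_image('scene'); crop(s,320,150,50,45,14,'pics/s7.png')
E
```

```text
clock: 10.55
position: [0.5498, 0.0914, 0.1608]
ee_rot: [[0.38, 0.925, 0.001], [0.925, -0.38, -0.0], [0.0, 0.001, -1.0]]
wrist_force: [1.8, 0.4, 5.7]
opening: 0.0412
[0.54983359 0.09135895 0.16080861] [1.82733766 0.37982008 5.72892764] 0.04123397443282839
```

View pics/s7.png

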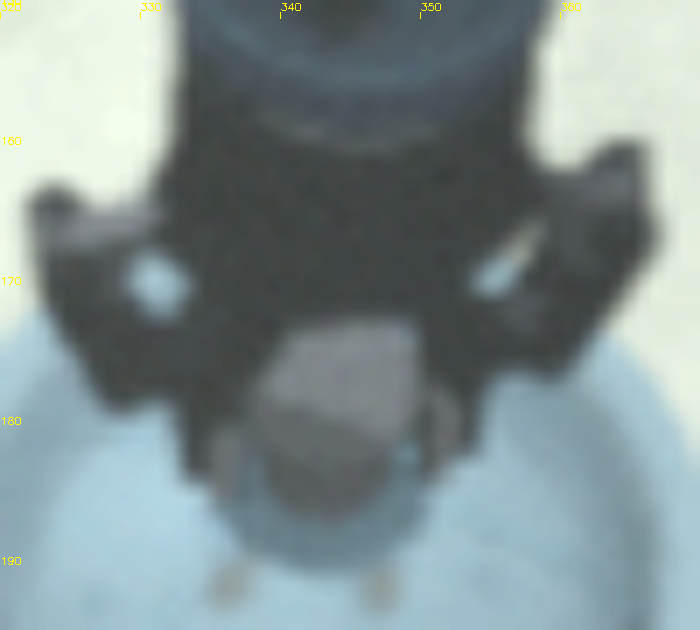

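The fingers closed on the lip (41 mm) instead of the shank, because the part-open pads stand farther back. I'll reopen and go 10 mm lower.

```bash
python3 -m pendant '[[[0,0,0],[0,0,0],0.2],[[0,0,0],[0,0,0],0.3],[[0,0,0.005],[0,0,0],0.3],[[0,0,0.01],[0,0,0],0.3],[[0,0,0.01],[0,0,0],0.1],[[0,0,0.01],[0,0,0],-0.2],[[0,0,0.01],[0,0,0],-0.4],[[0,0,0.01],[0,0,0],-0.6],[[0,0,0.01],[0,0,0],-0.6]]' 20; python3 -c "
from h import *
o=get_obs();print(o['position'],o['wrist_force'],o['torque'])"
```

```text
clock: 11.72
position: [0.55, 0.0915, 0.1516]
ee_rot: [[0.38, 0.925, 0.002], [0.925, -0.38, 0.0], [0.001, 0.002, -1.0]]
wrist_force: [-0.5, -0.7, 9.8]
opening: 0.0409
[0.54997124 0.09147793 0.15162967] [-0.54498554 -0.67640215  9.78930938] [0.11231958 0.47215882 0.01971719]
```

```bash
python3 -m pendant '[[[0,0,0],[0,0,0],-0.6],[[0,0,0],[0,0,0],-0.6]]' 20
python3 - <<'E'
from h import *
o=get_obs();print(o['position'],o['wrist_force'],o['opening'])
s=get_image('scene'); crop(s,320,150,50,45,14,'pics/s8.png')
E
```

```text
clock: 11.98
position: [0.55, 0.0915, 0.1516]
ee_rot: [[0.38, 0.925, 0.002], [0.925, -0.38, 0.0], [0.001, 0.002, -1.0]]
wrist_force: [-0.8, -0.0, 9.6]
opening: 0.0408
[0.54998445 0.09147841 0.15161702] [-0.75897181 -0.03658846  9.58383046] 0.04083140249014752
```

View pics/s8.png

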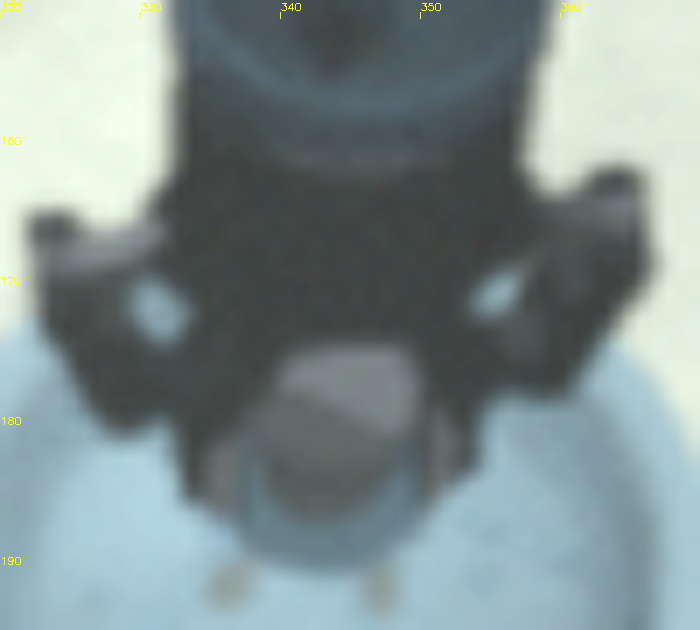

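The inner pads (about 38 mm long around the grasp point) reach the lip in any case, so the 42 mm lip is what they hold. I'll centre the pads closer to it, grip firmly there, and check before pulling.

```bash
python3 -m pendant '[[[0,0,0],[0,0,0],0.1],[[0,0,0],[0,0,0],0.2],[[0,0,-0.004],[0,0,0],0.2],[[0,0,-0.007],[0,0,0],0.2],[[0,0,-0.007],[0,0,0],-0.2],[[0,0,-0.007],[0,0,0],-0.5],[[0,0,-0.007],[0,0,0],-0.9],[[0,0,-0.007],[0,0,0],-0.9],[[0,0,-0.007],[0,0,0],-0.9],[[0,0,-0.007],[0,0,0],-0.9]]' 90; python3 -c "
from h import *
o=get_obs();print(o['position'],o['wrist_force'],o['torque'])"
```

```text
clock: 13.28
position: [0.5497, 0.0913, 0.1582]
ee_rot: [[0.38, 0.925, 0.001], [0.925, -0.38, -0.0], [0.0, 0.001, -1.0]]
wrist_force: [-1.7, 0.1, 5.9]
opening: 0.0392
[0.54974659 0.09129727 0.15821915] [-1.74367947  0.10897171  5.91844508] [-0.13143125  0.09290753 -0.01851166]
```

```bash
python3 -m pendant '[[[0,0,-0.001],[0,0,0],-0.9],[[0,0,-0.002],[0,0,0],-0.9],[[0,0,-0.003],[0,0,0],-0.9],[[0,0,-0.003],[0,0,0],-0.9]]' 90; python3 -c "
from h import *
o=get_obs();print(o['position'],o['wrist_force'],o['torque'])"
```

```text
clock: 13.78
position: [0.5485, 0.0912, 0.1591]
ee_rot: [[0.38, 0.925, -0.002], [0.925, -0.38, -0.0], [-0.001, -0.002, -1.0]]
wrist_force: [2.5, -1.2, -11.8]
opening: 0.0392
[0.54851139 0.09123711 0.1590503 ] [  2.54275272  -1.15464422 -11.81000116] [-0.39638362 -0.96110823 -0.02893198]
```

```bash
python3 -m pendant '[[[0,0,-0.001],[0,0,0],-0.9],[[0,0,-0.002],[0,0,0],-0.9],[[0,0,-0.003],[0,0,0],-0.9],[[0,0,-0.003],[0,0,0],-0.9]]' 90; python3 -c "
from h import *
o=get_obs();print(o['position'],o['wrist_force'],o['torque'])"; python3 -m pendant '[[[0,0,-0.001],[0,0,0],-0.9],[[0,0,-0.002],[0,0,0],-0.9],[[0,0,-0.003],[0,0,0],-0.9],[[0,0,-0.003],[0,0,0],-0.9]]' 90;  python3 - <<'E'
from h import *
np.set_printoptions(precision=4,suppress=True)
o=get_obs();print(o['position'],o['wrist_force'],o['opening'])
s=get_image('scene'); crop(s,310,145,70,75,8,'pics/s9.png')
E
```

```text
clock: 14.28
position: [0.5493, 0.0916, 0.164]
ee_rot: [[0.38, 0.925, 0.0], [0.925, -0.38, 0.0], [0.0, 0.0, -1.0]]
wrist_force: [-0.1, -0.9, -7.6]
opening: 0.0393
[0.54929758 0.09158447 0.16395974] [-0.07617723 -0.8906998  -7.6155681 ] [-0.04836508 -0.01293118  0.03133903]
clock: 14.78
position: [0.5495, 0.0914, 0.1669]
ee_rot: [[0.38, 0.925, 0.001], [0.925, -0.38, 0.0], [0.0, 0.001, -1.0]]
wrist_force: [-0.1, -0.2, -3.9]
opening: 0.039
[0.5495 0.0914 0.1669] [-0.052  -0.1736 -3.9496] 0.03903062057124342
```

View pics/s9.png

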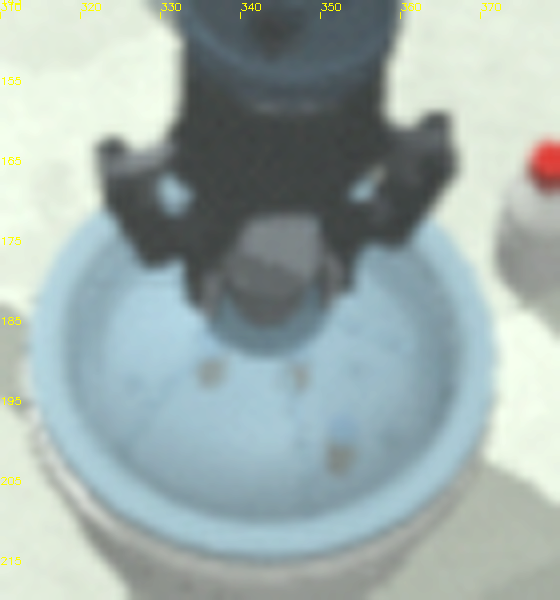

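The lid is free and hanging: 3.9 N is about its weight, and the gripper has risen about 9 mm. I'll raise it another 13 mm.

```bash
python3 -m pendant '[[[0,0,-0.002],[0,0,0],-0.9],[[0,0,-0.004],[0,0,0],-0.9],[[0,0,-0.006],[0,0,0],-0.9],[[0,0,-0.008],[0,0,0],-0.9],[[0,0,-0.01],[0,0,0],-0.9],[[0,0,-0.012],[0,0,0],-0.9],[[0,0,-0.013],[0,0,0],-0.9],[[0,0,-0.013],[0,0,0],-0.9],[[0,0,-0.013],[0,0,0],-0.9],[[0,0,-0.013],[0,0,0],-0.9]]' 90
python3 - <<'E'
from h import *
np.set_printoptions(precision=4,suppress=True)
o=get_obs();print(o['position'],o['wrist_force'],o['torque'],o['opening'])
s=get_image('scene'); crop(s,300,140,90,75,8,'pics/s10.png')
t=get_image('top'); crop(t,265,160,120,100,6,'pics/t10.png')
c=np.array([.5497,.0905])
for n,d in(('s',s),('t',t)):
    T=d['cam_to_world'];v,u=np.mgrid[0:400,0:640]; Z=d['range_z']
    P=np.stack([(u-d['cx'])/d['fx']*Z,-(v-d['cy'])/d['fy']*Z,-Z],-1)@T[:3,:3].T+T[:3,3]
    r=np.hypot(P[...,0]-c[0],P[...,1]-c[1]); m=(r<.092)&(r>.084)&(P[...,2]>.1)&(P[...,2]<.16)
    q=P[m]; A=np.c_[q[:,:2]-c,np.ones(len(q))]; k=np.linalg.lstsq(A,q[:,2],rcond=None)[0]
    g=abs(q[:,2]-A@k)<.006; k=np.linalg.lstsq(A[g],q[g,2],rcond=None)[0]; print(n,g.sum(),len(q),'plane tilt,height',k)
E
```

```text
clock: 16.08
position: [0.5492, 0.0914, 0.1792]
ee_rot: [[0.38, 0.925, -0.0], [0.925, -0.38, 0.0], [-0.0, -0.0, -1.0]]
wrist_force: [-0.2, -0.1, -2.8]
opening: 0.0389
[0.5492 0.0914 0.1792] [-0.1834 -0.098  -2.8454] [ 0.007 -0.001  0.049] 0.03885382155985934
s 125 403 plane tilt,height [-0.0349 -0.0387  0.1365]
t 258 261 plane tilt,height [-0.0041 -0.0061  0.1391]
```

View pics/s10.png

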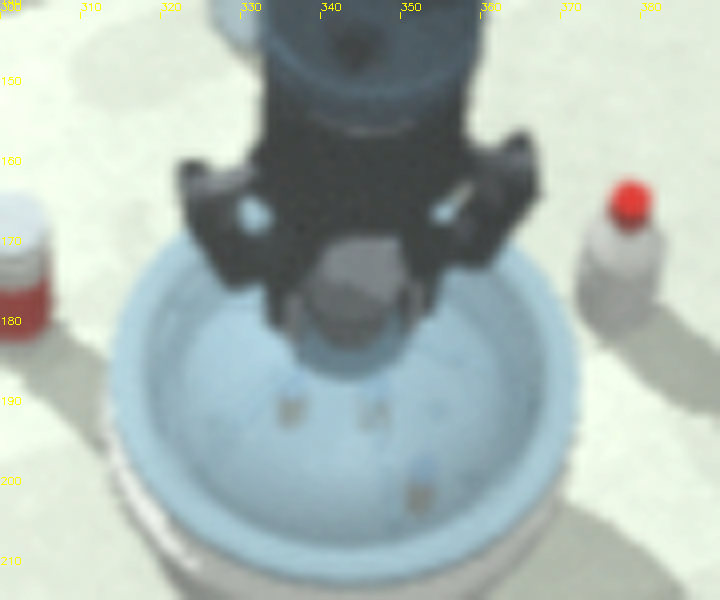

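View pics/t10.png

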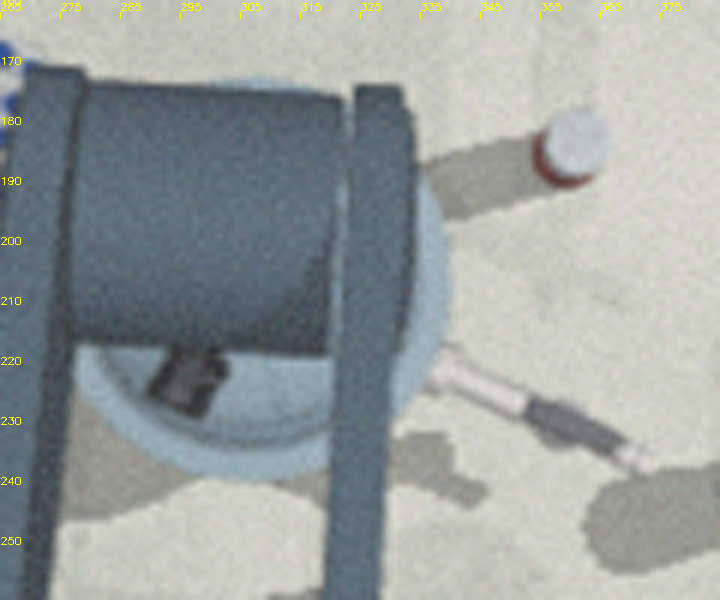

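```bash
python3 -m pendant '[[[0,0,0],[0,0,0],-0.9],[[0,0,0],[0,0,0],-0.9],[[0,0,0],[0,0,0],-0.9],[[0,0,0],[0,0,0],-0.9],[[0,0,0],[0,0,0],-0.9],[[0,0,0],[0,0,0],-0.9],[[0,0,0],[0,0,0],-0.9],[[0,0,0],[0,0,0],-0.9]]' 90
python3 - <<'E'
from h import *
np.set_printoptions(precision=4,suppress=True)
o=get_obs();print(o['position'],o['wrist_force'],o['torque'],o['opening'],abs(o['qvel']).max())
c=np.array([.5497,.0905])
for n in('scene','top'):
    d=get_image(n)
    T=d['cam_to_world'];v,u=np.mgrid[0:400,0:640]; Z=d['range_z']
    P=np.stack([(u-d['cx'])/d['fx']*Z,-(v-d['cy'])/d['fy']*Z,-Z],-1)@T[:3,:3].T+T[:3,3]
    r=np.hypot(P[...,0]-c[0],P[...,1]-c[1]); m=(r<.092)&(r>.084)&(P[...,2]>.125)&(P[...,2]<.15)
    q=P[m]; A=np.c_[q[:,:2]-c,np.ones(len(q))]; k=np.linalg.lstsq(A,q[:,2],rcond=None)[0]
    print(n,len(q),np.median(q[:,2]),k)
E
```

```text
clock: 17.18
position: [0.5493, 0.0914, 0.1793]
ee_rot: [[0.38, 0.925, -0.0], [0.925, -0.38, 0.0], [0.0, -0.0, -1.0]]
wrist_force: [-0.2, -0.1, -3.0]
opening: 0.0392
[0.5493 0.0914 0.1793] [-0.2039 -0.1308 -2.9901] [-0.0095  0.0098  0.0296] 0.03915989210008914 0.0015246376935140107
scene 295 0.13868201818884307 [-0.0003  0.0033  0.1386]
top 261 0.13983167102446803 [-0.0029 -0.0034  0.1396]
```

Both cameras put the lid level and about 21 mm up, and it is steady. Handing in.

```bash
python3 -c "
from plant import *
print(hand_in())"
```

```text
the job is handed in; nothing more can be done
None
```

I opened the tap, pulled the lid free of the O-ring, and handed the job in at about 17 s with the gripper still holding the lid over the base. `hand_in()` reported no verdict.

- **Tap:** I gripped the key by its bar and turned it about 1.49 rad clockwise, to an estimated 1.54 rad. Both cameras show it in line with the tube, and I did not touch it again.
- **Breakaway:** I pulled straight up in 1 mm steps. The pull reached at least 12 N, then fell to about 3–4 N, which is roughly the lid's weight, and the lid did not jump.
- **Final hold:**
  - The depth readings put the lid's flange 21–22 mm above the rim. Both cameras show it level to within 0.01 rad.
  - The gripper has not slipped: its opening held at 39 mm.
  - The arm was still, and there was no sideways force to suggest contact with the base.
- **Bystanders:** I never touched them, and the ones in view in the last pictures were where they started. I did not check all seven by measurement.

**What disagreed:**
- **Grip on the lip:** the long finger pads closed on the knob's lip rather than its 34 mm shank. Two attempts at lower grip force gave the same result, so I held it by the lip at 90 N.
- **Camera mismatch:** before I gripped the knob, the two cameras disagreed by about 6 mm in y on its position. I used a value between them.
- **Noisy tilt reading:** one early tilt fit from the scene camera read about 0.05 rad. With a tighter height filter the repeat agreed with the top camera.

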